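# Draw two pipe stubs together with the puller's turnbuckle

## Task

Turn the turnbuckle of the blue pipe puller by pushing its cross bars over the top, away from the robot and towards the pipes, bar after bar, until the two pipe ends have met and the gap between them is fully closed, ready for tacking. Then let go, and leave the hammer, the brush, the pipe offcut and the cap where they lie.

Things in the scene. Friction and masses are not known exactly. Their poses are not given: they have to be found in the camera images.
- puller: fixed base of the pipe puller: a dark steel plate 300 x 360 x 12 mm. Origin at table height straight under the middle of the screw; y along the level screw, x level from the screw to the pipes (roughly away from the robot), z up. The plate reaches from 95 mm on the -x side to 205 mm on the +x side. A blue carriage slides at each end of the screw
- screw_mid (a point): middle of the turnbuckle, on its turning axis, 110 mm above the table; axes as puller (fixed, not turning). The turnbuckle is a dark steel frame 152 mm long along y, up to 44 mm thick. At each end of it stands a blue carriage's upright, 136 mm high, never nearer than 90 mm to this point along y; the space between is free for the bars
- turnbuckle (a joint): angle q, rad, of the turnbuckle about the screw; starts at 0 to 3, grows as upper bars are pushed to +x of the puller. Gap of the pipe ends = 28 mm - 3.82 mm x q: at 7.33 they meet and it stops hard. Stiff (0.25 N m: about 6 N on a bar 45 mm above the axis), stays where left; pushing carriages or pipes does not turn it
- bar_tip (a point): tip of one of the four bars, 92 mm from the axis. Bars: plain round steel, 14 mm thick, crossing at right angles in the plane y = 0 of screw_mid. A bar's lean from straight up, positive towards +x (the pipes): q + 0.785 + n x 1.571 rad, n = 0 to 3 (this one 0). Fingers drag on them: a level push on a bar leaning over 30 deg back from the pipes can jam; let the finger rise with its tip
- pipe_end_left (a point): centre of the open end face of the left (+y) pipe stub, 85 mm above the table, 140 mm to +x of the screw. The pipe is bare steel, 60 mm across, 150 mm long, lying along the puller's y, strapped on the left blue carriage; pipe top 115 mm, strap bolt 129 mm above the table
- pipe_end_right (a point): the same for the right (-y) pipe stub; the two end faces look at each other, and their distance is the gap to close
- hammer: bystander: hammer 260 mm long lying on the table on the robot's side of the puller; origin at the middle of its underside, its length along its x
- brush: bystander: flat brush 200 mm long lying on the table beyond the puller's left end; origin at the middle of its underside, its length along its x
- offcut: bystander: short steel pipe offcut, 60 mm across and 60 mm high, standing on the table beyond the puller's right end; origin at the centre of its underside
- cap: bystander: red plastic pipe cap, 44 mm across and 32 mm high, on the table beyond the puller's left end; origin at the centre of its underside

How it is judged (in metres and radians):
At the end, for the whole second after the job is handed in: the pipe ends are within 3 mm of each other and the turnbuckle is at rest (distance between pipe_end_left and pipe_end_right below 0.003 m and velocity of joint turnbuckle between -0.05 and 0.05 rad/s); the robot touches nothing.
It fails at once if a bystander (hammer, brush, offcut, cap) is moved by more than 30 mm (distance of any of hammer, brush, offcut, cap from where it was at the start of the episode above 0.03 m).
It also fails if it takes over 67 s, if anything falls off the work surface, if the arm or the gripper's body presses on something with over 40 N, if the wrist force passes 120 N, or if a joint passes its speed limit or range.

## Robot

A 6-joint arm with a two-finger parallel gripper is mounted at the origin on the work surface. World frame = base frame: x ahead of the robot, y to its left, z up, the work surface at z = 0. Lengths are in mm, angles in rad, forces in N, time in s.
With the tool pointing down it reaches from about 350 to 875 mm from the base axis. Payload 4.2 kg.
Tool frame: the origin (TCP) lies at the very end of the fingers, on their centre line; the grasp point (between the pads) lies arm.grip_point_offset behind it (arm.grip_point_offset is the distance from the TCP to the grasp point, in mm); z points along the fingers, y is the line along which they close (so a half turn about z gives the same grasp; the last joint's range is limited). The gripper opens to 85 mm and grips with 20 to 120 N. Pads are 22 mm wide; open, the fingers measure 114 mm over their backs; the gripper's body (76 mm by 85 mm) begins 54 mm behind the grasp point. The pads swing forward as they close: fully open they stand 13 mm farther back than shut.
Start: joints at [-0.904, 0.385, 0.008, 0, -1.194, -0.259], TCP at [247.882, -573.719, 231.312] pointing down, gripper open.
Joint ranges: [-3.14, 3.14], [-1.21, 2.06], [-1.07, 1.41], [-3.16, 2.05], [-2.99, -0.16], [-3.1, 3.1]. Speed limits (rad/s): [2.79, 2.79, 3.14, 3.14, 3.14, 3.14].

## Interface

Orientations are given as a unit quaternion [x, y, z, w].
In Python, from bench import arm, cams, ticket gives the robot as it stands.
- The arm moves only by the tool servo_tool, never from a script. Its argument "commands" is a list that holds one entry, the list of rows, each a list of 7 numbers: the closure in counts, from 0 (fully open) to 255 (shut), then the shift along the tool's x, y, z in m, then the turn, a rotation vector about the tool's x, y, z in degrees. In form: [[[grip, x, y, z, ax, ay, az], ...]]. A call has 1 to 10 rows; each row shifts and turns the commanded pose from where the row before left it, along the tool's axes as they then stand; what a row does not reach is not made up. A row lasts 1/12 s, in which the tool goes at most 41.7 mm and 7.16 degrees, less where a joint would pass 70% of its speed; a pose out of reach is approached as far as the arm can. A call with a gripper value outside its range is refused whole. The fingers move at their own pace and stop on an object; the grip force is fixed at half the most. Time passes only in rows, so rows that do not move let the fingers close. It gives the time, the measured TCP pose, the force, the opening and the grip force at its end, in the units of the state.
- arm.read_state(): the state, without advancing time (a new reading comes with each control period).
- cams.get_image(name): name is "scene" or "top" or "wrist"; returns a dict with "frame" (420x560x3 uint8, blue, green, red), "K" (3x3 intrinsics, pixels), "T" (4x4, takes a point from camera to world coordinates). Camera axes: x right, y up, looking along -z (the intrinsics and any distortion apply to the point x, -y, -z); pixel columns grow to the right and rows downward; lengths in mm; the calibration is good to about 2 mm. A picture is of the moment at which its call begins. There is no depth.
- ticket.job_done(): hands the job in; it is judged then, once.
The state is a dict: "clock": time; "joints": joint angles; "joint_vel": joint speeds; "joint_efforts": joint torques, N m; "position": TCP position; "ee_rot": TCP orientation; "contact_force": force on the tool from outside, world axes, zero at the start; "wrist_torque": the same for the moment, N m; "gripper_width": finger opening in mm; "grasp_force": force on a finger pad.
Only numpy, scipy, OpenCV 4.12 (cv2) and the standard library are available. Lean on these libraries where they do the work, as an engineer would, in place of code of your own. Each camera call takes 0.05 s, during which the arm holds its last target. There are 200 camera calls.

## Working session

There is one attempt and no reset: what is moved stays moved. The work goes in short steps, Python scripts to look and compute and a tool call to move; the robot and the scene stay as the last step left them, time stands still between calls to the robot, and variables do not carry over. Pictures are saved under pics/ and viewed, at most 10 in all, crops included, and the job is handed in when it is done.

Besides the shell and the picture viewer there is one more tool, called after ">>>" as name([rows], argument=value, ...), one row to a line, values as JSON. servo_tool: Moves the arm, as the interface text tells. Its arguments: {"type":"object","properties":{"commands":{"type":"array","items":{"type":"array","items":{"type":"array","items":{"type":"number"}}}}},"required":["commands"]}

```bash
mkdir -p pics; python3 - <<'E'
from bench import arm,cams
import cv2,numpy as np
s=arm.read_state();print(s,arm.grip_point_offset)
for n in("scene","top"):
    d=cams.get_image(n);cv2.imwrite(f"pics/{n}0.png",d["frame"]);print(n,d["K"],d["T"].round(3), [k for k in d])
    np.savez(f"pics/{n}.npz",K=d["K"],T=d["T"])
E
```

```text
{'clock': 0.0, 'joints': array([-9.04388645e-01,  3.85560322e-01,  6.62348448e-03, -5.27226994e-04,
       -1.19401595e+00, -2.58643932e-01]), 'joint_vel': array([ 9.43614056e-04,  1.01030501e-04,  1.03158668e-03,  6.55618813e-04,
       -5.58819325e-04,  1.00947613e-05]), 'joint_efforts': array([ 9.89350929e-05, -3.92294669e+01,  1.88401634e+01,  4.18608695e+00,
       -4.65695135e-03, -9.37217322e-06]), 'position': array([ 247.66067319, -573.19055579,  230.21421885]), 'ee_rot': array([-2.02376955e-01,  9.79307074e-01,  1.07426830e-03, -2.61844266e-04]), 'contact_force': array([-0.4702772 ,  0.35700667, -0.01997512]), 'wrist_torque': array([-0.0038894 ,  0.07370879, -0.00170798]), 'grasp_force': 0.0, 'gripper_width': 85.027827124824} 18.700000000000003
scene [[431.41754712   0.         273.43519684]
 [  0.         431.41754712 209.37441151]
 [  0.           0.           1.        ]] [[ 5.480000e-01 -6.830000e-01  4.820000e-01  1.058424e+03]
 [ 8.360000e-01  4.360000e-01 -3.320000e-01 -2.313910e+02]
 [ 1.700000e-02  5.860000e-01  8.100000e-01  8.675480e+02]
 [ 0.000000e+00  0.000000e+00  0.000000e+00  1.000000e+00]] ['frame', 'K', 'T']
top [[515.66383264   0.         285.93942305]
 [  0.         515.66383264 215.89270082]
 [  0.           0.           1.        ]] [[-1.000000e-02  9.970000e-01 -7.700000e-02  5.191050e+02]
 [-1.000000e+00 -1.000000e-02  2.000000e-03  7.320200e+01]
 [ 2.000000e-03  7.700000e-02  9.970000e-01  1.194922e+03]
 [ 0.000000e+00  0.000000e+00  0.000000e+00  1.000000e+00]] ['frame', 'K', 'T']
```

View pics/scene0.png

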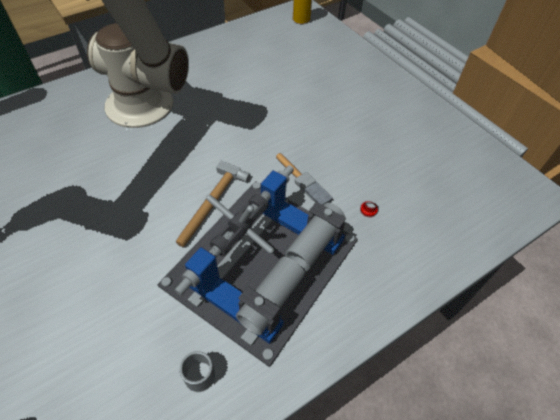

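View pics/top0.png

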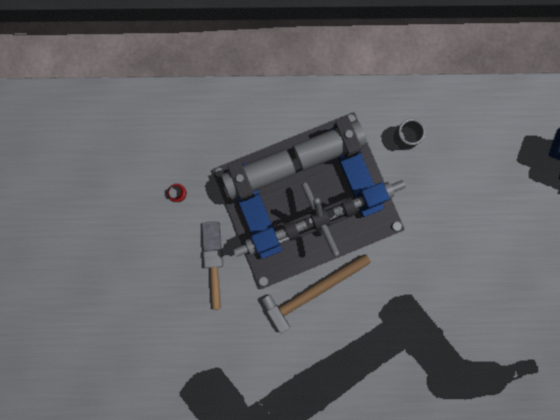

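The scene view shows the puller with its bars crossing near (240,220), pipes away from the robot and the hammer on the robot side. In the top view the plate bolts are at about (264,282), (397,226), (352,117) and (219,170), and the screw runs from (238,252) to (404,184). I'll take a closer crop of both.

```bash
cat > h.py <<'E'
import numpy as np,cv2
def ray(n,u,v,z):
    d=np.load(f"pics/{n}.npz");K,T=d["K"],d["T"]
    r=T[:3,:3]@np.array([(u-K[0,2])/K[0,0],-(v-K[1,2])/K[1,1],-1]);o=T[:3,3]
    return o+r*(z-o[2])/r[2]
def proj(n,p):
    d=np.load(f"pics/{n}.npz");K,T=d["K"],d["T"]
    c=T[:3,:3].T@(np.asarray(p)-T[:3,3]);return K[0,0]*c[0]/-c[2]+K[0,2],-K[1,1]*c[1]/-c[2]+K[1,2]
E
python3 - <<'E'
from h import *
for u,v in((264,282),(397,226),(352,117),(219,170)):print(ray("top",u,v,18).round(0))
for u,v in((238,252),(404,184),(320,217)):print(ray("top",u,v,110).round(0))
a=cv2.imread("pics/scene0.png")[140:360,150:350];b=cv2.imread("pics/top0.png")[100:300,200:420]
r=lambda i:cv2.resize(i,(400,int(i.shape[0]*400/i.shape[1])),interpolation=cv2.INTER_CUBIC)
A,B=r(a),r(b);h=max(len(A),len(B));f=lambda i:cv2.copyMakeBorder(i,0,h-len(i),0,0,0)
cv2.imwrite("pics/c1.png",np.hstack([f(A),f(B)])*1)
E
```

```text
[461. 122.  18.]
[ 585. -183.   18.]
[840. -85.  18.]
[718. 224.  18.]
[528. 172. 110.]
[ 669. -181.  110.]
[600.  -1. 110.]
```

View pics/c1.png

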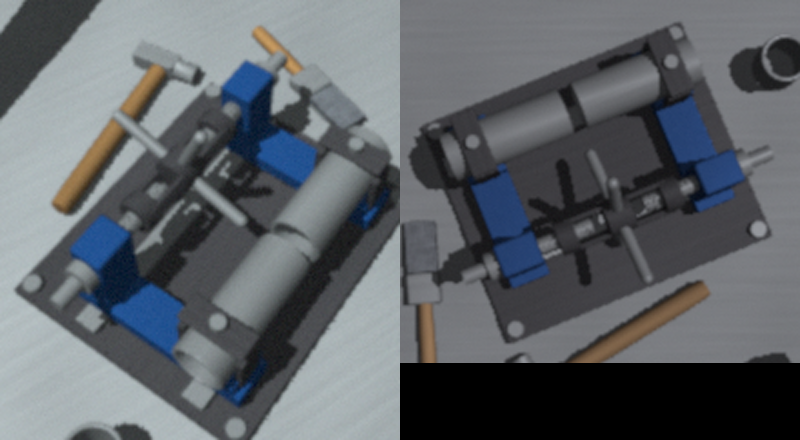

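```bash
python3 - <<'E'
from h import *
y=np.radians(21.6);o=np.array([600,-1,110]);ex=np.array([np.cos(y),np.sin(y),0]);ez=np.array([0,0,1])
for deg in range(0,90,6):
    l=[deg+90*n for n in range(4)]
    t=[o+89*(np.sin(np.radians(a))*ex+np.cos(np.radians(a))*ez) for a in l]
    print(deg,[[tuple(np.round(proj(n,p)).astype(int).tolist()) for p in t] for n in("top","scene")])
E
```

```text
0 [[(323, 214), (304, 178), (317, 220), (336, 256)], [(238, 198), (274, 245), (242, 245), (207, 204)]]
6 [[(321, 209), (304, 179), (319, 224), (336, 256)], [(241, 200), (274, 247), (238, 243), (207, 201)]]
12 [[(319, 205), (304, 181), (320, 228), (337, 255)], [(245, 203), (273, 249), (235, 241), (207, 199)]]
18 [[(317, 201), (304, 182), (322, 231), (337, 254)], [(249, 206), (272, 250), (232, 238), (208, 197)]]
24 [[(316, 197), (305, 184), (324, 235), (336, 253)], [(253, 209), (271, 252), (229, 236), (208, 195)]]
30 [[(314, 193), (305, 186), (325, 238), (336, 251)], [(256, 212), (269, 253), (226, 233), (209, 194)]]
36 [[(312, 190), (306, 189), (327, 241), (335, 248)], [(259, 216), (267, 253), (223, 230), (211, 193)]]
42 [[(311, 187), (307, 192), (328, 244), (335, 246)], [(262, 219), (265, 254), (220, 227), (213, 192)]]
48 [[(309, 184), (308, 195), (329, 247), (334, 243)], [(265, 223), (263, 254), (218, 224), (215, 191)]]
54 [[(308, 182), (309, 198), (331, 249), (333, 239)], [(268, 226), (260, 253), (216, 221), (218, 191)]]
60 [[(307, 181), (310, 202), (332, 251), (331, 235)], [(270, 230), (257, 253), (214, 218), (220, 191)]]
66 [[(306, 179), (311, 205), (333, 253), (330, 231)], [(271, 233), (254, 252), (212, 215), (223, 192)]]
72 [[(305, 178), (313, 209), (334, 254), (328, 227)], [(273, 236), (251, 251), (210, 212), (227, 193)]]
78 [[(305, 178), (314, 213), (335, 255), (327, 223)], [(274, 239), (248, 249), (209, 209), (230, 194)]]
84 [[(304, 178), (316, 216), (336, 256), (325, 218)], [(274, 242), (245, 247), (208, 206), (234, 196)]]
```

Upper bar leans about +19° (q ≈ 1.12 or 2.69). The puller is at (600,-1) with yaw 21.6°, and the tool's x axis is already nearly opposite to the puller's x. I'm moving over it with the fingers closing.

>>> servo_tool([
  [[255,-0.0275,0.0193,-0.001,0,0,0.18],[255,-0.0275,0.0193,-0.001,0,0,0.18],[255,-0.0275,0.0193,-0.001,0,0,0.18],[255,-0.0275,0.0193,-0.001,0,0,0.18],[255,-0.0275,0.0193,-0.001,0,0,0.18],[255,-0.0275,0.0193,-0.001,0,0,0.18],[255,-0.0275,0.0193,-0.001,0,0,0.18],[255,-0.0275,0.0193,-0.001,0,0,0.18],[255,-0.0275,0.0193,-0.001,0,0,0.18],[255,-0.0275,0.0193,-0.001,0,0,0.18]],
])

```text
clock: 0.93
position: [428.1, -288.3, 241.1]
ee_rot: [-0.187, 0.982, 0.0, -0.0]
contact_force: [0.7, -0.3, 0.1]
gripper_width: 0.2
grasp_force: 0.0
```

```bash
cat > st.py <<'E'
from bench import arm
import numpy as np
from scipy.spatial.transform import Rotation as R
s=arm.read_state();y=np.radians(21.6);P=np.array([[np.cos(y),np.sin(y),0],[-np.sin(y),np.cos(y),0],[0,0,1]])
print("t",s["clock"],"puller-frame",(P@(s["position"]-[600,-1,110])).round(1),"F",(P@s["contact_force"]).round(1),"tool axes in puller\n",(P@R.from_quat(s["ee_rot"]).as_matrix()).round(3))
print("toolmove to origin",(R.from_quat(s["ee_rot"]).as_matrix().T@(np.array([600,-1,110])-s["position"])).round(1),s["gripper_width"])
E
python3 st.py
```

```text
t 0.9333 puller-frame [-265.6 -203.9  131.1] F [ 0.6 -0.5  0.1] tool axes in puller
 [[-1.     0.001 -0.   ]
 [ 0.001  1.     0.001]
 [ 0.     0.001 -1.   ]]
toolmove to origin [-265.4  204.   131.1] 0.2099621670327656
```

>>> servo_tool([
  [[255,-0.0246,0.0204,0,0,0,0],[255,-0.0246,0.0204,0,0,0,0],[255,-0.0246,0.0204,0,0,0,0],[255,-0.0246,0.0204,0,0,0,0],[255,-0.0246,0.0204,0,0,0,0],[255,-0.0246,0.0204,0,0,0,0],[255,-0.0246,0.0204,0,0,0,0],[255,-0.0246,0.0204,0,0,0,0],[255,-0.0246,0.0204,0,0,0,0],[255,-0.0246,0.0204,0,0,0,0]],
])

```text
clock: 1.77
position: [581.8, -8.3, 240.9]
ee_rot: [-0.187, 0.982, 0.0, -0.0]
contact_force: [0.8, 0.1, -0.6]
gripper_width: -0.3
grasp_force: 0.0
```

```bash
python3 st.py; python3 - <<'E'
from bench import cams
import cv2,numpy as np
a=cams.get_image("top")["frame"][100:300,200:420];b=cams.get_image("wrist")["frame"];c=cams.get_image("scene")["frame"][140:360,150:350]
r=lambda i:cv2.resize(i,(390,290))
cv2.imwrite("pics/c2.png",np.vstack([np.hstack([r(a),r(b)]),np.hstack([r(c),r(c)*0])]))
E
```

```text
t 1.7667 puller-frame [-1.960e+01 -1.000e-01  1.309e+02] F [ 0.8 -0.2 -0.6] tool axes in puller
 [[-1.     0.    -0.001]
 [ 0.     1.     0.   ]
 [ 0.001  0.    -1.   ]]
toolmove to origin [-1.970e+01  1.000e-01  1.309e+02] -0.28970717540347896
```

View pics/c2.png

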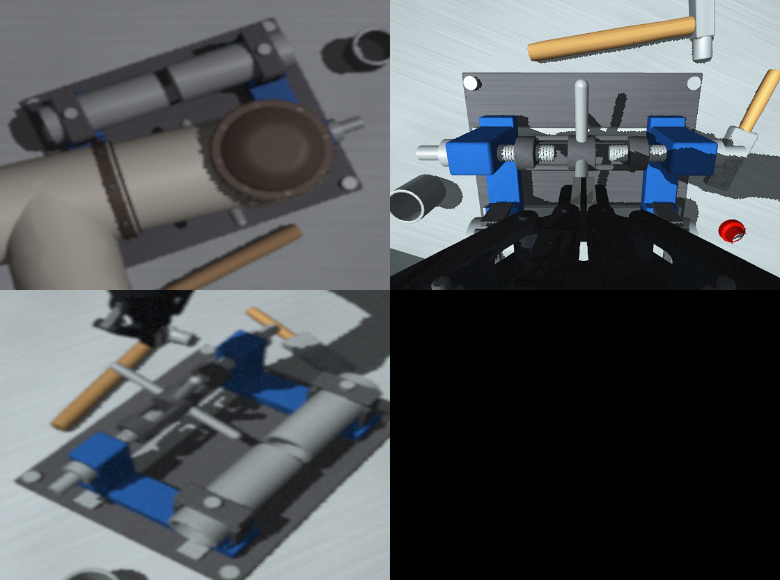

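The wrist view shows the closed fingertips at (582,185) in line with the bars' plane (column ~582), so lateral alignment is good. Next I lower between the bars and push.

>>> servo_tool([
  [[255,0,0,0.024,0,0,0],[255,0,0,0.024,0,0,0],[255,0,0,0.024,0,0,0],[255,0,0,0.022,0,0,0],[255,0,0,0,0,0,0],[255,-0.007,0,0,0,0,0],[255,-0.007,0,0,0,0,0],[255,-0.007,0,0,0,0,0],[255,-0.007,0,0,0,0,0],[255,-0.007,0,0,0,0,0]],
])

```text
clock: 2.75
position: [611.0, 1.5, 147.2]
ee_rot: [-0.186, 0.982, -0.0, -0.005]
contact_force: [-8.5, -4.1, 0.6]
gripper_width: -0.1
grasp_force: 3.6
```

```bash
python3 st.py
```

```text
t 2.75 puller-frame [11.2 -1.8 37.2] F [-9.4 -0.7  0.6] tool axes in puller
 [[-1.     0.002 -0.01 ]
 [ 0.002  1.     0.001]
 [ 0.01   0.001 -1.   ]]
toolmove to origin [10.8  1.7 37.3] -0.13280585761604996
```

>>> servo_tool([
  [[255,-0.007,0,0,0,0,0],[255,-0.007,0,0,0,0,0],[255,-0.007,0,0,0,0,0],[255,-0.007,0,0,0,0,0],[255,-0.007,0,0,0,0,0],[255,-0.005,0,0.002,0,0,0],[255,0,0,0,0,0,0]],
])

```text
clock: 3.33
position: [653.1, 18.0, 146.1]
ee_rot: [-0.187, 0.982, -0.0, 0.001]
contact_force: [-1.0, -0.8, 2.2]
gripper_width: 0.0
grasp_force: 1.5
```

```bash
python3 st.py; python3 - <<'E'
from bench import cams
import cv2,numpy as np
a=cams.get_image("wrist")["frame"];c=cams.get_image("scene")["frame"][140:360,150:350]
cv2.imwrite("pics/c3.png",np.hstack([cv2.resize(a,(440,330)),cv2.resize(c,(330,330))]))
E
```

```text
t 3.3333 puller-frame [56.4 -1.9 36.1] F [-1.3 -0.4  2.2] tool axes in puller
 [[-1.     0.     0.003]
 [ 0.     1.    -0.001]
 [-0.003 -0.001 -1.   ]]
toolmove to origin [56.5  1.9 35.9] 0.03769784044575192
```

View pics/c3.png

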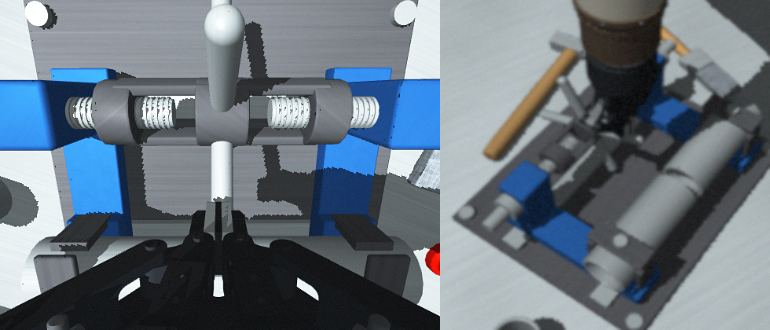

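The bar is pushed to about +66°; the fingertip sits just behind it at (218,215) in the wrist view and the next bar stands about 23° back. Next: lift, go back, and lower behind it.

>>> servo_tool([
  [[255,0,0,-0.019,0,0,0],[255,0,0.001,-0.019,0,0,0],[255,0,0,-0.019,0,0,0],[255,0,0,-0.019,0,0,0],[255,0.031,0,0,0,0,0],[255,0.032,0,0,0,0,0],[255,0.032,0,0,0,0,0],[255,0.032,0,0,0,0,0],[255,0,0,0,0,0,0],[255,0,0,0.019,0,0,0]],
])

```text
clock: 4.27
position: [534.8, -28.0, 206.8]
ee_rot: [-0.187, 0.982, -0.0, 0.006]
contact_force: [1.1, 0.3, 0.7]
gripper_width: 0.0
grasp_force: 0.0
```

```bash
python3 st.py
```

```text
t 4.2667 puller-frame [-70.6  -1.1  96.8] F [ 1.1 -0.2  0.7] tool axes in puller
 [[-1.     0.     0.011]
 [ 0.     1.    -0.003]
 [-0.011 -0.003 -1.   ]]
toolmove to origin [-69.5   1.4  97.6] 0.031069462060121192
```

>>> servo_tool([
  [[255,0,0.001,0.019,0,0,0],[255,0,0,0.019,0,0,0],[255,0,0,0.019,0,0,0],[255,-0.005,0,0,0,0,0],[255,-0.008,0,0,0,0,0],[255,-0.008,0,0,0,0,0],[255,-0.008,0,0,0,0,0],[255,-0.008,0,0,0,0,0],[255,-0.008,0,0,0,0,0],[255,-0.008,0,0,0,0,0]],
])

```text
clock: 5.1
position: [582.6, -7.5, 145.8]
ee_rot: [-0.187, 0.982, -0.0, 0.0]
contact_force: [-3.6, -2.3, 1.5]
gripper_width: 0.3
grasp_force: 0.0
```

```bash
python3 st.py
```

```text
t 5.1 puller-frame [-18.6   0.3  35.8] F [-4.2 -0.8  1.5] tool axes in puller
 [[-1.     0.001  0.   ]
 [ 0.001  1.    -0.   ]
 [-0.    -0.    -1.   ]]
toolmove to origin [-18.6  -0.3  35.8] 0.26362900436727454
```

Pushing well (about 4 N). Continuing this push to x = +57.

>>> servo_tool([
  [[255,-0.008,0,0,0,0,0],[255,-0.008,0,0,0,0,0],[255,-0.008,0,0,0,0,0],[255,-0.008,0,0,0,0,0],[255,-0.008,0,0,0,0,0],[255,-0.008,0,0,0,0,0],[255,-0.008,0,0,0,0,0],[255,-0.008,0,0,0,0,0],[255,-0.008,0,0,0,0,0],[255,-0.004,0,0,0,0,0]],
])

```text
clock: 5.93
position: [653.9, 20.7, 145.6]
ee_rot: [-0.187, 0.982, -0.0, 0.001]
contact_force: [-2.8, -1.3, 2.8]
gripper_width: -0.1
grasp_force: 1.7
```

```bash
python3 st.py
```

```text
t 5.9333 puller-frame [58.1  0.4 35.6] F [-3.1 -0.2  2.8] tool axes in puller
 [[-1.     0.     0.001]
 [ 0.     1.    -0.   ]
 [-0.001 -0.    -1.   ]]
toolmove to origin [58.1 -0.4 35.6] -0.13659418332182532
```

>>> servo_tool([
  [[255,0,0,-0.019,0,0,0],[255,0,0,-0.019,0,0,0],[255,0,0,-0.019,0,0,0],[255,0,0,-0.019,0,0,0],[255,0.031,0,0,0,0,0],[255,0.032,0,0,0,0,0],[255,0.032,0,0,0,0,0],[255,0.032,0,0,0,0,0],[255,0,0,0,0,0,0],[255,0,0,0.019,0,0,0]],
])

```text
clock: 6.77
position: [537.7, -26.0, 207.2]
ee_rot: [-0.187, 0.982, -0.0, 0.007]
contact_force: [1.2, 0.2, 0.8]
gripper_width: 0.3
grasp_force: 0.0
```

```bash
python3 st.py
```

```text
t 6.7667 puller-frame [-67.2  -0.3  97.2] F [ 1.2 -0.2  0.8] tool axes in puller
 [[-1.    -0.     0.014]
 [-0.     1.    -0.003]
 [-0.014 -0.003 -1.   ]]
toolmove to origin [-65.9   0.6  98.1] 0.2511880982335693
```

>>> servo_tool([
  [[255,0,0,0.019,0,0,0],[255,0,0,0.019,0,0,0],[255,0,0,0.019,0,0,0],[255,-0.005,0,0,0,0,0],[255,-0.008,0,0,0,0,0],[255,-0.008,0,0,0,0,0],[255,-0.008,0,0,0,0,0],[255,-0.008,0,0,0,0,0],[255,-0.008,0,0,0,0,0],[255,-0.008,0,0,0,0,0]],
])

```text
clock: 7.6
position: [584.4, -6.8, 145.9]
ee_rot: [-0.187, 0.982, -0.0, 0.0]
contact_force: [-7.4, -1.9, 6.3]
gripper_width: 0.1
grasp_force: 5.0
```

```bash
python3 st.py
```

```text
t 7.6 puller-frame [-16.6   0.3  35.9] F [-7.6  0.9  6.3] tool axes in puller
 [[-1.     0.001  0.   ]
 [ 0.001  1.    -0.   ]
 [-0.    -0.    -1.   ]]
toolmove to origin [-16.6  -0.3  35.9] 0.10439221660060868
```

>>> servo_tool([
  [[255,-0.008,0,0,0,0,0],[255,-0.008,0,0,0,0,0],[255,-0.008,0,0,0,0,0],[255,-0.008,0,0,0,0,0],[255,-0.008,0,0,0,0,0],[255,-0.008,0,0,0,0,0],[255,-0.007,0,0,0,0,0],[255,-0.007,0,0,0,0,0],[255,-0.007,0,0,0,0,0],[255,-0.004,0,0,0,0,0]],
])

```text
clock: 8.43
position: [652.7, 20.4, 145.5]
ee_rot: [-0.187, 0.982, -0.0, 0.0]
contact_force: [-2.8, -0.9, 1.8]
gripper_width: 0.0
grasp_force: 1.7
```

```bash
python3 st.py;  python3 - <<'E'
from bench import cams
import cv2,numpy as np
a=cams.get_image("wrist")["frame"];c=cams.get_image("scene")["frame"][140:360,150:350];d=cams.get_image("top")["frame"][100:200,200:400]
cv2.imwrite("pics/c4.png",np.vstack([np.hstack([cv2.resize(a,(440,330)),cv2.resize(c,(330,330))]),cv2.resize(d,(770,260))[:, :770]]))
E
```

```text
t 8.4333 puller-frame [56.9  0.5 35.5] F [-3.   0.2  1.8] tool axes in puller
 [[-1.     0.     0.001]
 [ 0.     1.    -0.   ]
 [-0.001 -0.    -1.   ]]
toolmove to origin [56.9 -0.5 35.5] 0.016255646484189226
```

View pics/c4.png

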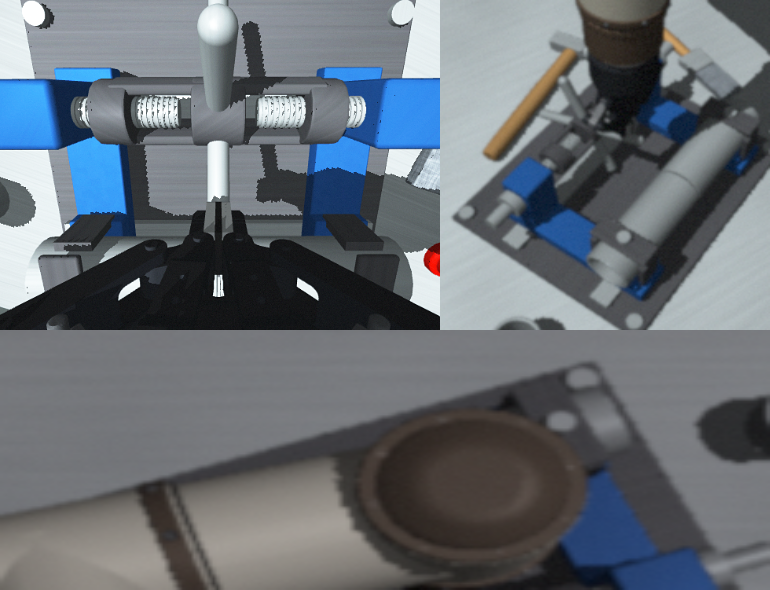

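The scene view shows the pipe gap nearly closed (seam at about (680,185)) and nothing disturbed, so q ≈ 6.6. One more cycle to the hard stop, with gentle steps near the end.

>>> servo_tool([
  [[255,0,0,-0.019,0,0,0],[255,0,0,-0.019,0,0,0],[255,0,0,-0.019,0,0,0],[255,0,0,-0.019,0,0,0],[255,0.031,0,0,0,0,0],[255,0.032,0,0,0,0,0],[255,0.032,0,0,0,0,0],[255,0.031,0,0,0,0,0],[255,0,0,0,0,0,0],[255,0,0,0.019,0,0,0]],
])

```text
clock: 9.42
position: [536.7, -26.3, 206.9]
ee_rot: [-0.187, 0.982, -0.0, 0.006]
contact_force: [1.0, -0.7, 0.9]
gripper_width: 0.0
grasp_force: 0.0
```

>>> servo_tool([
  [[255,0,0,0.019,0,0,0],[255,0,0,0.019,0,0,0],[255,0,0,0.019,0,0,0],[255,-0.005,0,0,0,0,0],[255,-0.007,0,0,0,0,0],[255,-0.007,0,0,0,0,0],[255,-0.007,0,0,0,0,0],[255,-0.007,0,0,0,0,0],[255,-0.007,0,0,0,0,0],[255,-0.004,0,0,0,0,0]],
])

```text
clock: 10.25
position: [576.4, -10.0, 145.8]
ee_rot: [-0.187, 0.982, -0.0, 0.001]
contact_force: [-3.6, -1.7, 1.8]
gripper_width: 0.2
grasp_force: 0.0
```

```bash
python3 st.py
```

```text
t 10.25 puller-frame [-25.2   0.3  35.8] F [-3.9 -0.2  1.8] tool axes in puller
 [[-1.     0.001  0.001]
 [ 0.001  1.    -0.   ]
 [-0.001 -0.    -1.   ]]
toolmove to origin [-25.2  -0.3  35.8] 0.1782867385999134
```

>>> servo_tool([
  [[255,-0.004,0,0,0,0,0],[255,-0.004,0,0,0,0,0],[255,-0.003,0,0,0,0,0]],
])

```text
clock: 10.5
position: [585.0, -6.5, 145.5]
ee_rot: [-0.187, 0.982, -0.0, -0.001]
contact_force: [-8.5, -3.7, 6.2]
gripper_width: 0.3
grasp_force: 3.9
```

```bash
python3 st.py
```

```text
t 10.5 puller-frame [-16.    0.4  35.5] F [-9.3 -0.3  6.2] tool axes in puller
 [[-1.     0.001 -0.003]
 [ 0.001  1.    -0.   ]
 [ 0.003 -0.    -1.   ]]
toolmove to origin [-16.1  -0.4  35.4] 0.26215488438110024
```

>>> servo_tool([
  [[255,-0.003,0,0,0,0,0],[255,-0.003,0,0,0,0,0],[255,-0.003,0,0,0,0,0]],
])

```text
clock: 10.75
position: [592.4, -3.5, 145.7]
ee_rot: [-0.187, 0.982, -0.0, -0.002]
contact_force: [-7.0, -3.8, 4.9]
gripper_width: -0.1
grasp_force: 4.2
```

>>> servo_tool([
  [[255,-0.002,0,0,0,0,0],[255,-0.002,0,0,0,0,0],[255,0,0,0,0,0,0]],
])

```text
clock: 11.0
position: [593.6, -3.1, 145.6]
ee_rot: [-0.187, 0.982, -0.001, -0.005]
contact_force: [-12.0, -3.9, 8.4]
gripper_width: 0.2
grasp_force: 7.5
```

```bash
python3 st.py
```

```text
t 11.0 puller-frame [-6.7  0.4 35.6] F [-12.6   0.8   8.4] tool axes in puller
 [[-1.     0.001 -0.011]
 [ 0.001  1.     0.001]
 [ 0.011  0.001 -1.   ]]
toolmove to origin [-7.1 -0.4 35.5] 0.1847952902805721
```

It has stopped right where predicted (x ≈ -7). Pushing a little more to confirm the stop.

>>> servo_tool([
  [[255,-0.002,0,0,0,0,0],[255,-0.002,0,0,0,0,0],[255,0,0,0,0,0,0]],
])

```text
clock: 11.25
position: [593.8, -3.0, 145.5]
ee_rot: [-0.187, 0.982, -0.001, -0.01]
contact_force: [-19.9, -6.9, 15.1]
gripper_width: 0.2
grasp_force: 11.8
```

>>> servo_tool([
  [[255,0.005,0,0,0,0,0],[255,0.006,0,0,0,0,0],[255,0,0,-0.02,0,0,0],[255,0,0,-0.03,0,0,0],[255,0,0,-0.03,0,0,0],[255,0.03,0,-0.03,0,0,0],[255,0.04,0,0,0,0,0],[255,0.04,0,0,0,0,0],[255,0.04,0,0,0,0,0],[255,0,0,0,0,0,0]],
])

```text
clock: 12.08
position: [446.9, -60.0, 255.1]
ee_rot: [-0.186, 0.982, 0.001, 0.0]
contact_force: [-0.1, 0.9, 0.2]
gripper_width: -0.1
grasp_force: 0.0
```

>>> servo_tool([
  [[255,0.04,0,0,0,0,0],[255,0.03,0,0,0,0,0],[255,0,0,0,0,0,0],[255,0,0,0,0,0,0]],
])

```text
clock: 12.42
position: [387.6, -84.5, 255.8]
ee_rot: [-0.187, 0.982, 0.0, 0.003]
contact_force: [0.9, -0.3, 0.9]
gripper_width: -0.1
grasp_force: 0.0
```

```bash
python3 st.py;  python3 - <<'E'
from bench import cams
import cv2,numpy as np
c=cams.get_image("scene")["frame"][140:360,150:350];d=cams.get_image("top")["frame"][100:300,200:420]
cv2.imwrite("pics/c5.png",np.hstack([cv2.resize(c,(400,440)),cv2.resize(d,(400,440))]))
E
```

```text
t 12.4167 puller-frame [-228.2    0.5  145.8] F [ 0.7 -0.6  0.9] tool axes in puller
 [[-1.     0.001  0.005]
 [ 0.001  1.    -0.001]
 [-0.005 -0.001 -1.   ]]
toolmove to origin [-2.275e+02 -2.000e-01  1.469e+02] -0.1115579688252426
```

View pics/c5.png

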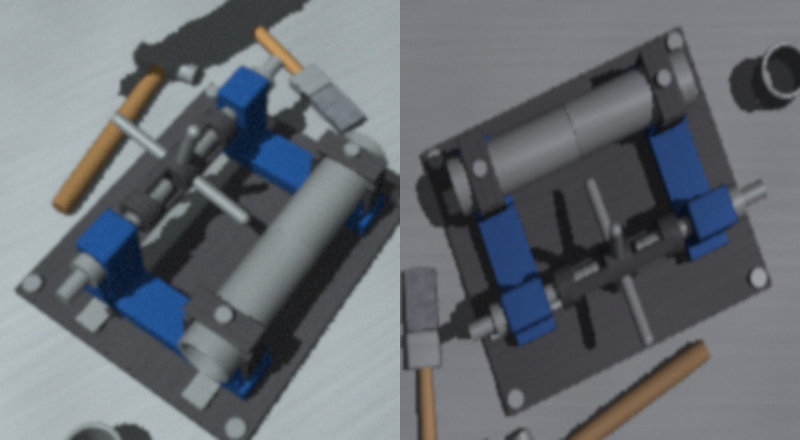

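Force rose to about 20 N with no movement, so it is at the hard stop. The picture shows the pipes meeting at a thin seam ((290,230) in the scene view, (570,130) in the top view). The arm is clear and the hammer, brush and offcut lie where they were.

```bash
python3 -c "
from bench import ticket
print(ticket.job_done())"
```

```text
the job is handed in; nothing more can be done
None
```

The pipe ends have met: I turned the turnbuckle to its hard stop with four bar pushes, backed the arm clear with the hammer, brush, offcut and cap left untouched, and handed the job in at about 12.5 s of the 67 s allowed (no verdict was returned).

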